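# Unstack the petal gift set onto its colour trays

## Task

Take the gift-set stack apart and lay each piece on its own tray, lengthwise, flat and roughly centred between the end lips: the two glass vials side by side on the black tray, and the green, yellow and violet petal cartons, window up, each on the tray of its own colour. Pick the two vials up together and keep them together side by side all the way, never tip a carton, set everything down rather than dropping it, and leave the jar of rosebuds standing where it is.

Things in the scene. Friction and masses are not known exactly. Their poses are not given: they have to be found in the camera images.
- vial_a: One of two identical square glass vials, pink with a black cap at the +y end, lying side by side on the short carton with about 1 mm between them: 62 long x 18 x 18 mm, about 35 g. Origin: centre of its underside as it lies; y along its length, x across (vial_b lies at +x of vial_a, 19 mm between centres), z up. The two together are 37 mm across; squeezed together 36 mm.
- vial_b: One of two identical square glass vials, pink with a black cap at the +y end, lying side by side on the short carton with about 1 mm between them: 62 long x 18 x 18 mm, about 35 g. Origin: centre of its underside as it lies; y along its length, x across (vial_b lies at +x of vial_a, 19 mm between centres), z up. The two together are 37 mm across; squeezed together 36 mm.
- short_carton: Windowed gift carton, white edges with green petals in the window and a green band round its sides: 88 long x 58 wide x 36 mm high, about 70 g, rigid. Third of the stack, on the middle carton, under the vials. Origin: centre of its underside; x across the width, y along the length, z up. Its length lies along the middle carton's within 0.05 rad.
- middle_carton: Windowed gift carton, white edges with yellow petals in the window and a yellow band round its sides: 128 long x 58 wide x 36 mm high, about 90 g, rigid. Second of the stack, on the long carton; its ends stick out beyond the short one. Origin: centre of its underside; x across the width, y along the length, z up. Its length lies along the long carton's within 0.05 rad.
- long_carton: Windowed gift carton, white edges with violet petals in the window and a violet band round its sides: 170 long x 58 wide x 36 mm high, about 120 g, rigid. Bottom of the stack, on the table; its ends stick out beyond the middle one. Origin: centre of its underside; x across the width, y along the length, z up. It lies within 0.3 rad of lengthwise along world y.
- green_tray: Fixed green tray for the short carton: a flat base 84 mm wide (x) and 126 mm long (y), its top 6 mm above the table, open along both long sides; a lip at each end, 6 mm thick, rises to 14 mm above the table, leaving 114 mm between the lips. Origin: centre of its underside, on the table; y along its length, z up. It lies within 0.3 rad of lengthwise along world y.
- yellow_tray: Fixed yellow tray for the middle carton: a flat base 84 mm wide (x) and 166 mm long (y), its top 6 mm above the table, open along both long sides; a lip at each end, 6 mm thick, rises to 14 mm above the table, leaving 154 mm between the lips. Origin: centre of its underside, on the table; y along its length, z up. It lies within 0.3 rad of lengthwise along world y.
- violet_tray: Fixed violet tray for the long carton: a flat base 84 mm wide (x) and 208 mm long (y), its top 6 mm above the table, open along both long sides; a lip at each end, 6 mm thick, rises to 14 mm above the table, leaving 196 mm between the lips. Origin: centre of its underside, on the table; y along its length, z up. It lies within 0.3 rad of lengthwise along world y.
- black_tray: Fixed black tray for the pair of vials: a flat base 84 mm wide (x) and 100 mm long (y), its top 6 mm above the table, open along both long sides; a lip at each end, 6 mm thick, rises to 14 mm above the table, leaving 88 mm between the lips. Origin: centre of its underside, on the table; y along its length, z up. It lies within 0.3 rad of lengthwise along world y.
- bud_jar: Loose glass jar of rosebuds with a brass lid, 56 mm across and 74 mm high, about 280 g, standing among the trays; not to be moved. Origin: centre of its underside, z up.

How it is judged (in metres and radians):
At the end, for the whole second after the job is handed in: Cartons on their colour's trays (centre within 13 mm across, 15 mm along), vials on the black tray (24, 15 mm; under 30 mm apart); all flat on the base (3 mm, 0.08 rad), lengthwise within 0.15 rad, at rest (20 mm/s); jar upright (0.1 rad), within 30 mm of its start (x of long_carton in the frame of violet_tray between -0.013 and 0.013 m and y of long_carton in the frame of violet_tray between -0.015 and 0.015 m and z of long_carton in the frame of violet_tray between 0.003 and 0.009 m and angle between the y axis of long_carton and the y axis of violet_tray, either way round below 0.15 rad and angle between each of long_carton, middle_carton, short_carton, vial_a, vial_b's own z axis and vertical below 0.08 rad and linear speed of each of long_carton, middle_carton, short_carton, vial_a, vial_b below 0.02 m/s and x of middle_carton in the frame of yellow_tray between -0.013 and 0.013 m and y of middle_carton in the frame of yellow_tray between -0.015 and 0.015 m and z of middle_carton in the frame of yellow_tray between 0.003 and 0.009 m and angle between the y axis of middle_carton and the y axis of yellow_tray, either way round below 0.15 rad and x of short_carton in the frame of green_tray between -0.013 and 0.013 m and y of short_carton in the frame of green_tray between -0.015 and 0.015 m and z of short_carton in the frame of green_tray between 0.003 and 0.009 m and angle between the y axis of short_carton and the y axis of green_tray, either way round below 0.15 rad and x of vial_a in the frame of black_tray between -0.024 and 0.024 m and y of vial_a in the frame of black_tray between -0.015 and 0.015 m and z of vial_a in the frame of black_tray between 0.003 and 0.009 m and angle between the y axis of each of vial_a, vial_b and the y axis of black_tray, either way round below 0.15 rad and x of vial_b in the frame of black_tray between -0.024 and 0.024 m and y of vial_b in the frame of black_tray between -0.015 and 0.015 m and z of vial_b in the frame of black_tray between 0.003 and 0.009 m and distance between vial_a and vial_b below 0.03 m and angle between bud_jar's own z axis and vertical below 0.1 rad and distance of bud_jar from where it was at the start of the episode below 0.03 m); the robot touches nothing.
It fails at once if the two vials are separated (origins more than 40 mm apart) (distance between vial_a and vial_b above 0.04 m).
It fails at once if a carton is tipped by more than 0.6 rad (angle between any of long_carton, middle_carton, short_carton's own z axis and vertical above 0.6 rad).
It fails at once if a carton or vial is dropped or flung (faster than 0.7 m/s, a fall of about 25 mm, without the fingers touching it) ((contact force between long_carton and the fingers below 0.05 N and linear speed of long_carton above 0.7 m/s) or (contact force between middle_carton and the fingers below 0.05 N and linear speed of middle_carton above 0.7 m/s) or (contact force between short_carton and the fingers below 0.05 N and linear speed of short_carton above 0.7 m/s) or (contact force between vial_a and the fingers below 0.05 N and linear speed of vial_a above 0.7 m/s) or (contact force between vial_b and the fingers below 0.05 N and linear speed of vial_b above 0.7 m/s)).
It fails at once if the rosebud jar is knocked (moved more than 30 mm or tilted more than 0.4 rad) (distance of bud_jar from where it was at the start of the episode above 0.03 m or angle between bud_jar's own z axis and vertical above 0.4 rad).
It also fails if it takes over 120 s, if anything falls off the work surface, if the arm or the gripper's body presses on something with over 40 N, if the wrist force passes 120 N, or if a joint passes its speed limit or range.

## Robot

A 6-joint arm with a two-finger parallel gripper is mounted at the origin on the work surface. World frame = base frame: x ahead of the robot, y to its left, z up, the work surface at z = 0. Lengths are in mm, angles in rad, forces in N, time in s.
With the tool pointing down it reaches from about 350 to 975 mm from the base axis. Payload 7.1 kg.
Tool frame: the origin (TCP) lies at the very end of the fingers, on their centre line; the grasp point (between the pads) lies 19 mm behind it; z points along the fingers, y is the line along which they close (so a half turn about z gives the same grasp; the last joint's range is limited). The gripper opens to 88 mm and grips with 3 to 60 N. Pads are 20 mm wide; open, the fingers measure 115 mm over their backs; the gripper's body (75 mm by 178 mm) begins 61 mm behind the grasp point.
Start: joints at [-1.267, 0.423, 1.63, -0, 1.089, -0.019], TCP at [198.282, -592.696, 222.675] pointing down, gripper open.
Joint ranges: [-3, 3], [-0.9, 2.11], [0.09, 2.58], [-1.31, 4.45], [0.11, 2.69], [-2.54, 2.54]. Speed limits (rad/s): [2.39, 2.39, 3.01, 3.14, 3.14, 3.14].

## Interface

Orientations are given as a rotation vector (axis times angle).
In Python, from workcell import sensors, imaging, close_job gives the robot as it stands. The module is installed in compiled form; this text tells all that it offers.
- The arm moves only by the tool servo_tool, never from a script. Its argument "steps" is a list of rows, each a list of 3 entries, a list of its own where there are three numbers: the shift along the world's x, y, z in m, then the turn, a rotation vector about the world's x, y, z in degrees, then the opening, from -1 (shut) to 1 (fully open). A call has exactly 8 rows; each row shifts and turns the commanded pose from where the row before left it; what a row does not reach is not made up. A row lasts 1/12 s, in which the tool goes at most 41.7 mm and 7.16 degrees, less where a joint would pass 70% of its speed; a pose out of reach is approached as far as the arm can. A call is refused whole if a number of a shift passes 0.0417 or a number of a turn 7.16, either way. A call with a gripper value outside its range is refused whole. The fingers move at their own pace and stop on an object; the grip force is fixed at half the most. Time passes only in rows, so rows that do not move let the fingers close, or fill a call up. It gives the time, the measured TCP pose, the force, the opening and the grip force at its end, in the units of the state.
- sensors.get_obs(): the state, without advancing time (a new reading comes with each control period).
- imaging.get_image(name): name is "side" or "top"; returns a dict with "color" (384x512x3 uint8, blue, green, red), "range_z" (384x512 float32, mm along the optical axis (not along the pixel's ray), 0 where there is no reading), "vertical_fov" (degrees; the focal length in pixels is half the picture's height over the tangent of half this angle, whatever the lens; pixels are square), "cx", "cy" (the principal point, pixels), "rvec" (rotation vector, rad) and "tvec" (3), from world to camera coordinates, as OpenCV has them. Camera axes: x right, y down, z forward; pixel columns grow to the right and rows downward; lengths in mm; the calibration is good to about 2 mm. A picture is of the moment at which its call begins.
- close_job(): hands the job in; it is judged then, once.
The state is a dict: "t": time; "qpos": joint angles; "qvel": joint speeds; "joint_torque": joint torques, N m; "ee_pos": TCP position; "orientation": TCP orientation; "ft_force": force on the tool from outside, world axes, zero at the start; "moment": the same for the moment, N m; "width": finger opening in mm; "grasp_force": force on a finger pad.
Only numpy, scipy, OpenCV 4.12 (cv2) and the standard library are available. Lean on these libraries where they do the work, as an engineer would, in place of code of your own. Each camera call takes 0.05 s, during which the arm holds its last target. There are 200 camera calls.

## Working session

There is one attempt and no reset: what is moved stays moved. The work goes in short steps, Python scripts to look and compute and a tool call to move; the robot and the scene stay as the last step left them, time stands still between calls to the robot, and variables do not carry over. Pictures are saved under pics/ and viewed, at most 14 in all, crops included, and the job is handed in when it is done.

Besides the shell and the picture viewer there is one more tool, called after "Request:" in YAML: its name, and indented under it one key for each argument. servo_tool: Moves the arm, as the interface text tells. Its arguments: {"type":"object","properties":{"steps":{"type":"array"}},"required":["steps"]}

```bash
mkdir -p pics
cat > h.py <<'E'
import numpy as np, cv2
from workcell import sensors, imaging
def cam(n):
    im=imaging.get_image(n); h,w=im["color"].shape[:2]
    im["f"]=h/2/np.tan(np.radians(im["vertical_fov"])/2); im["R"]=cv2.Rodrigues(np.array(im["rvec"],float))[0]; im["t"]=np.array(im["tvec"],float).ravel(); return im
def cloud(im):
    z=im["range_z"].astype(float); v,u=np.indices(z.shape)
    p=np.stack([(u-im["cx"])/im["f"]*z,(v-im["cy"])/im["f"]*z,z],-1)
    P=(p-im["t"])@im["R"]; P[z<=0]=np.nan; return P
def ray(im,u,v,h):
    d=np.array([(u-im["cx"])/im["f"],(v-im["cy"])/im["f"],1])@im["R"]; c=-im["t"]@im["R"]
    return c+d*(h-c[2])/d[2]
E
python3 - <<'E'
from h import *
for n in("top","side"):
    im=cam(n); cv2.imwrite(f"pics/{n}1.png",im["color"]); print(n,im["f"],im["cx"],im["cy"],-im["t"]@im["R"],im["R"][2])
    P=cloud(im); print((im["range_z"]>0).mean(), np.nanmin(P.reshape(-1,3),0),np.nanmax(P.reshape(-1,3),0))
o=sensors.get_obs(); print(o)
E
```

```text
top 366.9088304808451 247.6326247627807 197.1514706972512 [394.7242036    4.03161356 785.8129003 ] [ 0.22991996  0.00783082 -0.97317804]
0.9961344401041666 [ 187.41438286 -979.39904863 -455.50348089] [1355.12743134  996.2541398   135.27534069]
side 426.95037135077916 263.13055167366235 202.19783933632397 [258.68618223 518.44013128 730.33755901] [ 0.32983306 -0.60856176 -0.7217082 ]
0.9959309895833334 [   24.33864242 -2293.44288435  -769.01446867] [1357.94570195  487.51259417  355.4764657 ]
{'t': 0.1, 'qpos': array([-1.26699153e+00,  4.23780644e-01,  1.63060032e+00, -7.02616573e-06,
        1.08864296e+00, -1.89820334e-02]), 'qvel': array([-0.00139368, -0.00194722, -0.00111423,  0.00013047, -0.00089806,
        0.00095114]), 'joint_torque': array([-1.00844783e-03, -5.45611739e+01, -2.74325627e+01,  6.44583511e-02,
        1.88146537e-02, -5.23202550e-05]), 'ee_pos': array([ 198.13629644, -592.22088019,  221.97452824]), 'orientation': array([-3.09936721e+00, -5.04611584e-01,  3.28619993e-04]), 'ft_force': array([-0.15860708,  0.3543933 ,  0.01477414]), 'moment': array([-0.0221628 , -0.0496781 , -0.00826072]), 'grasp_force': 0.0, 'width': 88.00678909510225}
```

View pics/top1.png

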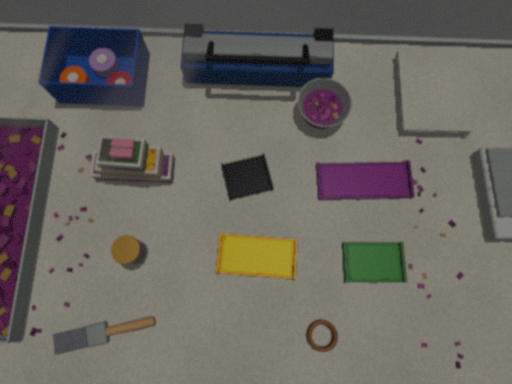

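View pics/side1.png

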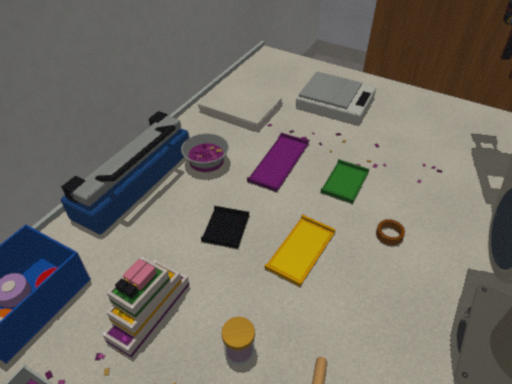

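The top view shows the stack at about (133,165) with the vials at (122,148). The jar is at (126,250), and the black, violet, yellow and green trays are at (247,177), (364,180), (257,256) and (373,262). The side view agrees. Next I measure them.

Run:
```python
from h import *
T=cam("top");S=cam("side")
hsv={k:cv2.cvtColor(i["color"],cv2.COLOR_BGR2HSV) for k,i in(("t",T),("s",S))}
C={"green":((50,80,40),(75,255,255),[(373,262),(345,181)]),"yellow":((20,120,80),(35,255,255),[(257,256),(301,249)]),"violet":((135,80,40),(165,255,255),[(364,180),(279,161)]),"black":((0,0,0),(180,255,50),[(247,177),(226,227)])}
for n,(lo,hi,seeds) in C.items():
  for k,im,sd in(("t",T,seeds[0]),("s",S,seeds[1])):
    m=cv2.inRange(hsv[k],lo,hi); m=cv2.morphologyEx(m,cv2.MORPH_CLOSE,np.ones((3,3)))
    _,l=cv2.connectedComponents(m); b=(l==l[sd[1],sd[0]])&(m>0)
    zs=cloud(im)[b][:,2]
    c=max(cv2.findContours(b.astype(np.uint8),0,2)[0],key=cv2.contourArea)[:,0]
    p=np.array([ray(im,u,v,8)[:2] for u,v in c],np.float32)
    r=cv2.minAreaRect(p); q=cv2.boxPoints(r); e=[q[1]-q[0],q[2]-q[1]]; a=max(e,key=np.linalg.norm); a=a*np.sign(a[1])
    print(n,k,b.sum(),"z",np.round(np.percentile(zs,[5,50,95]),1),"c",np.round(r[0],1),"sz",np.round(r[1],1),"yaw",round(np.arctan2(-a[0],a[1]),3))
Pt=cloud(T);Ps=cloud(S)
t=ray(T,133,165,60);print(t)
A=np.concatenate([P[(abs(P[...,0]-t[0])<110)&(abs(P[...,1]-t[1])<140)&(P[...,2]>5)] for P in(Pt,Ps)])
print(np.histogram(A[:,2],bins=np.arange(6,140,4)))
for lo,hi in((20,32),(32,40),(56,68),(68,76),(92,104),(104,112),(122,132)):
  for P,k in((Pt,"t"),(Ps,"s")):
    q=P[(abs(P[...,0]-t[0])<70)&(abs(P[...,1]-t[1])<120)&(P[...,2]>lo)&(P[...,2]<hi)]
    if len(q)<5: continue
    r=cv2.minAreaRect(q[:,:2].astype(np.float32)); b=cv2.boxPoints(r);e=[b[1]-b[0],b[2]-b[1]];a=max(e,key=np.linalg.norm);a=a*np.sign(a[1])
    print(lo,hi,k,len(q),np.round(r[0],1),np.round(r[1],1),round(np.arctan2(-a[0],a[1]),3),np.round(np.median(q[:,2]),1))
for P in(Pt,Ps):
  q=P[(abs(P[...,0]-ray(T,126,250,74)[0])<60)&(abs(P[...,1]-ray(T,126,250,74)[1])<60)&(P[...,2]>65)&(P[...,2]<90)]; print("jar",cv2.minAreaRect(q[:,:2].astype(np.float32)),np.median(q[:,2]))
for k,im,(a,b,c,d) in(("t",T,(85,195,130,190)),("s",S,(95,200,250,360))):
  cv2.imwrite(f"pics/st_{k}.png",cv2.resize(im["color"][c:d,a:b],None,fx=5,fy=5,interpolation=2))
```

```text
green t 2353 z [nan nan nan] c [ 449.3 -258.7] sz [ 78.4 126.8] yaw 0.036
green s 1235 z [nan nan nan] c [ 450.7 -258.2] sz [ 83.2 135. ] yaw 0.041
yellow t 3136 z [nan nan nan] c [453.4 -13.3] sz [166.   82.8] yaw -0.042
yellow s 2524 z [nan nan nan] c [453.5 -13.7] sz [173.3  85.1] yaw -0.047
violet t 3319 z [nan nan nan] c [ 627.4 -250.1] sz [ 82.7 217.2] yaw 0.061
violet s 1752 z [nan nan nan] c [ 627.6 -250.2] sz [ 84.3 227.1] yaw 0.055
black t 1512 z [nan nan nan] c [625.1  13.9] sz [80.9 96.9] yaw 0.283
black s 1320 z [nan nan nan] c [625.4  14.7] sz [ 81.7 105.9] yaw 0.277
[626.01174509 250.11135826  60.        ]
(array([133, 154, 180, 162, 164, 162, 442, 689, 162, 117, 135, 162, 158,
       138, 147, 409, 767, 135,  98, 118, 143, 125, 138, 123, 506, 888,
       123,  93, 138, 714, 505,   0,   0]), array([  6,  10,  14,  18,  22,  26,  30,  34,  38,  42,  46,  50,  54,
        58,  62,  66,  70,  74,  78,  82,  86,  90,  94,  98, 102, 106,
       110, 114, 118, 122, 126, 130, 134, 138]))
20 32 t 173 [633.2 262.2] [ 56.7 170.7] 0.011 26.8
20 32 s 387 [633.8 262.5] [172.2  58.8
[... 183 characters left out ...]
5.2 260.2] [128.6  59.6] -0.016 62.5
68 76 t 460 [635.  259.8] [129.1  58. ] -0.007 71.3
68 76 s 674 [635.  259.8] [129.9  60.3] -0.044 71.4
92 104 t 162 [617.9 251.8] [ 48.3 104. ] 0.511 99.0
92 104 s 288 [637.8 264.1] [89.  59.7] -0.053 98.8
104 112 t 613 [638.5 263.6] [89.1 59.2] -0.037 107.4
104 112 s 719 [637.9 263.8] [89.2 59.3] -0.042 107.1
122 132 t 552 [639.1 263.4] [62.4 37.6] -0.011 125.9
122 132 s 667 [639.  264.6] [62.3 38.1] -0.028 125.6
jar ((450.6431579589844, 242.18194580078125), (54.50627136230469, 55.07296371459961), 12.014252662658691) 74.48972549099179
jar ((450.3683776855469, 243.930419921875), (54.47066116333008, 54.53310775756836), 58.11493682861328) 74.03109751027125
```

View pics/st_t.png

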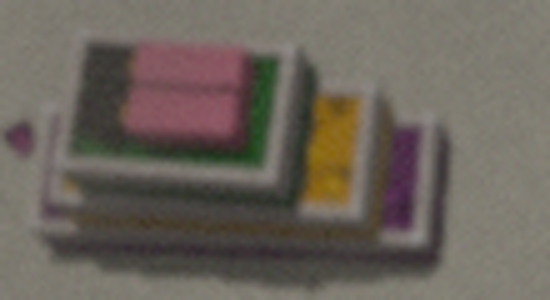

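View pics/st_s.png

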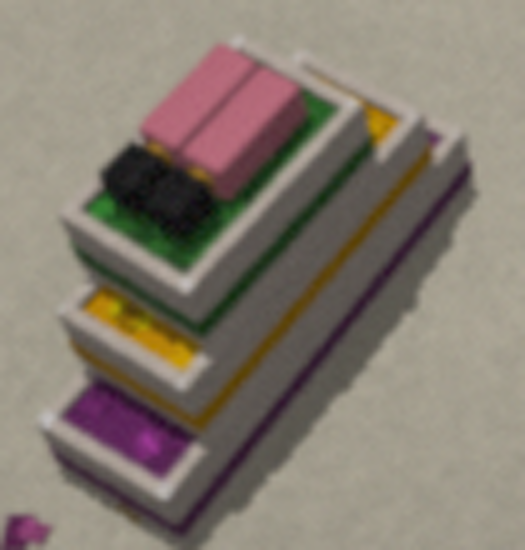

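The crops show both vials side by side with their caps toward +y, and layer tops near 126, 107, 71 and 35 mm, as the text says. Next I move above the vials, at (639, 264).

Request:
servo_tool:
  steps:
    - [[0.01,0.02,0],[0,0,2.9],1]
    - [[0.0184,0.0357,0],[0,0,2.9],1]
    - [[0.0184,0.0357,0],[0,0,2.9],1]
    - [[0.0184,0.0357,0],[0,0,2.9],1]
    - [[0.0184,0.0357,0],[0,0,2.9],1]
    - [[0.0184,0.0357,0],[0,0,2.9],1]
    - [[0.0184,0.0357,0],[0,0,2.9],1]
    - [[0.0184,0.0357,0],[0,0,2.9],1]

```text
t: 0.87
ee_pos: [337.5, -321.0, 222.7]
orientation: [2.935, 1.121, 0.0]
ft_force: [1.0, 0.0, -0.4]
width: 87.9
grasp_force: 0.0
```

Request:
servo_tool:
  steps:
    - [[0.0184,0.0357,0],[0,0,2.9],1]
    - [[0.0184,0.0357,0],[0,0,2.9],1]
    - [[0.0184,0.0357,0],[0,0,2.9],1]
    - [[0.0184,0.0357,0],[0,0,2.9],1]
    - [[0.0184,0.0357,0],[0,0,2.9],1]
    - [[0.0184,0.0357,0],[0,0,2.9],1]
    - [[0.0184,0.0357,0],[0,0,2.9],1]
    - [[0.0184,0.0357,0],[0,0,2.9],1]

```text
t: 1.53
ee_pos: [484.8, -35.2, 222.8]
orientation: [2.649, 1.689, 0.0]
ft_force: [-0.1, -1.7, -0.0]
width: 87.9
grasp_force: 0.0
```

Request:
servo_tool:
  steps:
    - [[0.0184,0.0357,0],[0,0,2.9],1]
    - [[0.0184,0.0357,0],[0,0,2.9],1]
    - [[0.0184,0.0357,0],[0,0,2.9],1]
    - [[0.0184,0.0357,0],[0,0,2.9],1]
    - [[0.0184,0.0357,0],[0,0,2.9],1]
    - [[0.0184,0.0357,0],[0,0,2.9],1]
    - [[0.013,0.025,0],[0,0,2.9],1]
    - [[0.004,0.008,0],[0,0,2.9],1]

```text
t: 2.2
ee_pos: [613.2, 214.0, 222.4]
orientation: [-2.252, -2.19, -0.003]
ft_force: [-0.0, 0.2, -0.6]
width: 87.7
grasp_force: 0.0
```

Request:
servo_tool:
  steps:
    - [[0.01,0.02,0],[0,0,0.4],1]
    - [[0.01,0.02,0],[0,0,0],1]
    - [[0.0058,0.01,-0.0114],[0,0,0],1]
    - [[0,0,-0.03],[0,0,0],1]
    - [[0,0,-0.03],[0,0,0],1]
    - [[0,0,-0.02],[0,0,0],1]
    - [[0,0,-0.015],[0,0,0],1]
    - [[0,0,-0.005],[0,0,0],1]

```text
t: 2.87
ee_pos: [635.6, 259.0, 107.7]
orientation: [-2.249, -2.19, 0.007]
ft_force: [0.2, -0.2, -0.7]
width: 87.7
grasp_force: 0.0
```

Request:
servo_tool:
  steps:
    - [[0,0,0],[0,0,0],0.6]
    - [[0,0,0],[0,0,0],0.3]
    - [[0,0,0],[0,0,0],0.1]
    - [[0,0,0],[0,0,0],0]
    - [[0,0,0],[0,0,0],-0.05]
    - [[0,0,0],[0,0,0],-0.1]
    - [[0,0,0],[0,0,0],-0.15]
    - [[0,0,0],[0,0,0],-0.2]

```text
t: 3.53
ee_pos: [637.7, 260.0, 111.6]
orientation: [2.25, 2.192, 0.001]
ft_force: [1.2, -0.5, -0.8]
width: 38.0
grasp_force: 0.2
```

Request:
servo_tool:
  steps:
    - [[0,0,0],[0,0,0],-0.3]
    - [[0,0,0],[0,0,0],-0.5]
    - [[0,0,0],[0,0,0],-1]
    - [[0,0,0],[0,0,0],-1]
    - [[0,0,0],[0,0,0],-1]
    - [[0,0,0.003],[0,0,0],-1]
    - [[0,0,0.005],[0,0,0],-1]
    - [[0,0,0.008],[0,0,0],-1]

```text
t: 4.2
ee_pos: [636.7, 259.7, 126.7]
orientation: [-2.25, -2.191, 0.003]
ft_force: [-0.0, 0.8, -0.1]
width: 35.7
grasp_force: 30.0
```

Run:
```python
from h import *
o=sensors.get_obs(); print(o["ee_pos"],o["width"],o["grasp_force"])
S=cam("side"); cv2.imwrite("pics/v1.png",cv2.resize(S["color"][230:370,80:220],None,fx=4,fy=4,interpolation=2))
```

```text
[636.65566262 259.7071192  126.65289323] 35.727105679564104 29.99973714351654
```

View pics/v1.png

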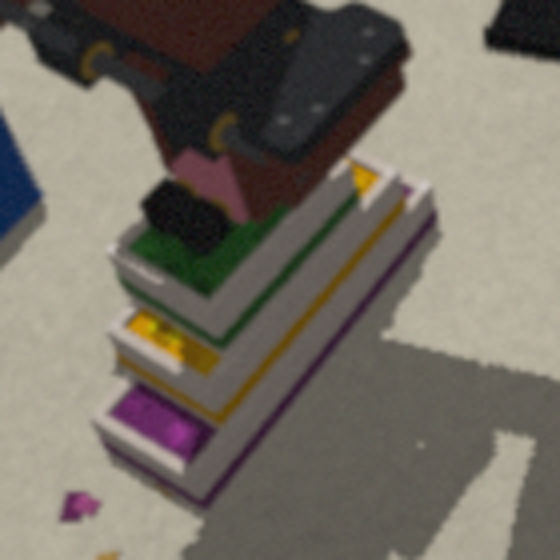

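The picture shows the pair held together, caps at crop (185,215), clear of the short carton. Next I carry it to the black tray.

Request:
servo_tool:
  steps:
    - [[0,0,0.012],[0,0,0],-1]
    - [[0,-0.004,0.012],[0,0,0.5],-1]
    - [[0,-0.009,0.009],[0,0,1.2],-1]
    - [[-0.001,-0.014,0],[0,0,1.2],-1]
    - [[-0.001,-0.018,0],[0,0,1.2],-1]
    - [[-0.001,-0.021,0],[0,0,1.2],-1]
    - [[-0.001,-0.021,0],[0,0,1.2],-1]
    - [[-0.001,-0.021,0],[0,0,1.2],-1]

```text
t: 4.92
ee_pos: [632.7, 151.0, 161.7]
orientation: [2.095, 2.339, 0.002]
ft_force: [-0.1, 0.3, -0.2]
width: 35.4
grasp_force: 30.0
```

Request:
servo_tool:
  steps:
    - [[-0.001,-0.021,0],[0,0,1.2],-1]
    - [[-0.001,-0.021,0],[0,0,1.2],-1]
    - [[-0.001,-0.021,0],[0,0,1.2],-1]
    - [[-0.001,-0.021,0],[0,0,1.2],-1]
    - [[-0.001,-0.021,0],[0,0,1.2],-1]
    - [[-0.001,-0.018,0],[0,0,1.2],-1]
    - [[0,-0.012,0],[0,0,1.2],-1]
    - [[0,-0.006,0],[0,0,1.2],-1]

```text
t: 5.58
ee_pos: [626.7, 9.0, 161.7]
orientation: [1.894, 2.505, 0.001]
ft_force: [0.3, 0.6, -0.4]
width: 36.1
grasp_force: 30.0
```

Request:
servo_tool:
  steps:
    - [[0,0,-0.01],[0,0,0],-1]
    - [[0,0,-0.02],[0,0,0],-1]
    - [[0,0,-0.02],[0,0,0],-1]
    - [[0,0,-0.02],[0,0,0],-1]
    - [[0,0,-0.015],[0,0,0],-1]
    - [[0,0,-0.005],[0,0,0],-1]
    - [[0,0,0],[0,0,0],-1]
    - [[0,0,0],[0,0,0],-1]

```text
t: 6.25
ee_pos: [626.8, 11.3, 70.7]
orientation: [1.895, 2.506, 0.0]
ft_force: [-0.7, 0.7, -0.4]
width: 35.9
grasp_force: 30.0
```

Request:
servo_tool:
  steps:
    - [[0,-0.001,-0.015],[0,0,0],-1]
    - [[0,0,-0.015],[0,0,0],-1]
    - [[0,0,-0.013],[0,0,0],-1]
    - [[0,0,-0.008],[0,0,0],-1]
    - [[0,0,-0.005],[0,0,0],-1]
    - [[0,0,-0.002],[0,0,0],-1]
    - [[0,0,0],[0,0,0],-1]
    - [[0,0,0],[0,0,0],-1]

```text
t: 6.92
ee_pos: [626.9, 10.0, 12.7]
orientation: [1.895, 2.505, 0.001]
ft_force: [-0.5, 0.1, -1.0]
width: 36.0
grasp_force: 30.0
```

Run:
```python
from h import *
o=sensors.get_obs(); print(o["ee_pos"],o["ft_force"])
S=cam("side"); cv2.imwrite("pics/v2.png",cv2.resize(S["color"][160:280,150:290],None,fx=4,fy=4,interpolation=2))
```

```text
[626.88773706  10.01856952  12.74167118] [-0.52919398  0.05901904 -1.00478545]
```

View pics/v2.png

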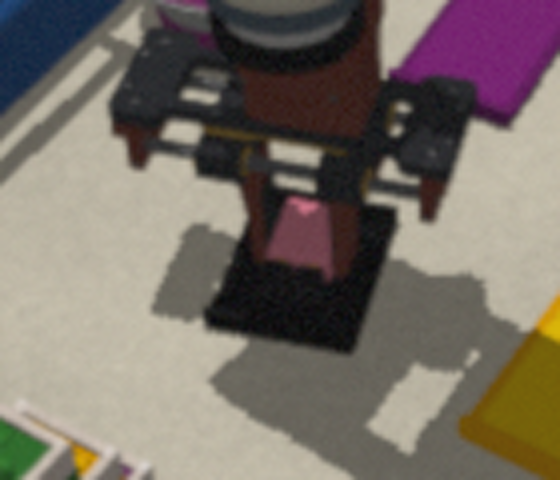

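The vials sit between the fingers, centred over the black tray at crop (305,250). Next I lower by small steps to contact.

Request:
servo_tool:
  steps:
    - [[0,0,-0.001],[0,0,0],-1]
    - [[0,0,0],[0,0,0],-1]
    - [[0,0,-0.001],[0,0,0],-1]
    - [[0,0,0],[0,0,0],-1]
    - [[0,0,-0.0005],[0,0,0],-1]
    - [[0,0,0],[0,0,0],-1]
    - [[0,0,0],[0,0,0],-1]
    - [[0,0,0],[0,0,0],-1]

```text
t: 7.63
ee_pos: [626.4, 10.0, 9.7]
orientation: [-1.895, -2.506, 0.0]
ft_force: [-0.4, 0.8, -0.2]
width: 35.6
grasp_force: 30.0
```

Request:
servo_tool:
  steps:
    - [[0,0,-0.0006],[0,0,0],-1]
    - [[0,0,0],[0,0,0],-1]
    - [[0,0,0],[0,0,0],-1]
    - [[0,0,0],[0,0,0],-0.15]
    - [[0,0,0],[0,0,0],-0.1]
    - [[0,0,0],[0,0,0],-0.05]
    - [[0,0,0],[0,0,0],0.05]
    - [[0,0,0],[0,0,0],0.2]

```text
t: 8.3
ee_pos: [626.5, 10.0, 9.0]
orientation: [-1.895, -2.506, 0.0]
ft_force: [0.0, 0.2, 0.3]
width: 49.5
grasp_force: 0.0
```

Request:
servo_tool:
  steps:
    - [[0,0,0],[0,0,0],0.4]
    - [[0,0,0.005],[0,0,0],0.6]
    - [[0,0,0.015],[0,0,0],0.6]
    - [[0,0,0.03],[0,0,0],0.6]
    - [[0,0,0.03],[0,0,0],0.8]
    - [[0,0.01,0.03],[0,0,-1],1]
    - [[0,0.02,0.03],[0,0,-1.5],1]
    - [[0,0.03,0.01],[0,0,-1.5],1]

```text
t: 8.97
ee_pos: [629.1, 69.2, 165.5]
orientation: [1.983, 2.43, 0.008]
ft_force: [0.5, 0.2, -0.0]
width: 87.5
grasp_force: 0.0
```

Run:
```python
from h import *
for n in("top","side"):
    im=cam(n); P=cloud(im); r=P.copy(); d=r[...,:2]-[625.2,14.3]; c,s=np.cos(.28),np.sin(.28)
    x=d@[c,s]; y=d@[-s,c]
    m=(abs(x)<42)&(abs(y)<50)&(P[...,2]>19)&(P[...,2]<30)
    print(n,m.sum(),[np.round(np.percentile(a[m],[1,50,99]),1) for a in(x,y,P[...,2])])
    a,b,cc,dd=(200,300,130,220) if n=="top" else (170,270,180,270)
    if m.sum():
      rr=cv2.minAreaRect(np.stack([x[m],y[m]],-1).astype(np.float32)); print(rr)
    # refit short/mid carton
    for lo,hi in((30,39),(66,75),(102,111)):
      m=(abs(P[...,0]-636)<50)&(abs(P[...,1]-262)<100)&(P[...,2]>lo)&(P[...,2]<hi); 
      if m.sum()>5:
        rr=cv2.minAreaRect(P[m][:,:2].astype(np.float32)); print(lo,m.sum(),np.round(rr[0],1),np.round(rr[1],1),round(rr[2],1))
    cv2.imwrite(f"pics/v3{n}.png",cv2.resize(im["color"][cc:dd,a:b],None,fx=4,fy=4,interpolation=2))
```

```text
Traceback (most recent call last):
IndexError: index -1 is out of bounds for axis 0 with size 0
```

Request:
servo_tool:
  steps:
    - [[0,0.02,0.01],[0,0,-1.5],1]
    - [[0,0.02,0.01],[0,0,-1.7],1]
    - [[0,0.02,0.01],[0,0,-1.7],1]
    - [[0,0.015,0],[0,0,-1.8],1]
    - [[0,0.005,0],[0,0,-1.8],1]
    - [[0,0,0],[0,0,-1.8],1]
    - [[0,0,0],[0,0,-1.8],1]
    - [[0,0,0],[0,0,-1.8],1]

```text
t: 9.68
ee_pos: [626.3, 150.3, 190.3]
orientation: [2.262, 2.179, 0.001]
ft_force: [0.6, -0.3, 0.3]
width: 87.7
grasp_force: 0.0
```

```bash
cat >> h.py <<'E'
TR={"green":(450,-258.5,.038),"yellow":(453.5,-13.5,-.045),"violet":(627.5,-250.1,.058),"black":(625.2,14.3,.28)}
def chk(n,z,hl):
    cx,cy,a=TR[n]; c,s=np.cos(a),np.sin(a)
    for k in("top","side"):
        im=cam(k);P=cloud(im);d=P[...,:2]-[cx,cy];x=d@[c,s];y=d@[-s,c]
        m=(abs(x)<50)&(abs(y)<hl+5)&(abs(P[...,2]-z)<5)
        b=(abs(x)<40)&(abs(y)<hl)&(P[...,2]<11)
        print(n,k,m.sum(),"base z",np.round(np.nanmedian(P[b][:,2]),1) if b.any() else None)
        if m.sum()>20:
            r=cv2.minAreaRect(np.stack([x[m],y[m]],-1).astype(np.float32)); print("  tray-frame c",np.round(r[0],1),np.round(r[1],1),round(r[2],1),"z",np.round(np.nanmedian(P[m][:,2]),1))
def stack(zs):
    for k in("top","side"):
        im=cam(k);P=cloud(im)
        for z in zs:
            m=(abs(P[...,0]-636)<60)&(abs(P[...,1]-262)<110)&(abs(P[...,2]-z)<4)
            if m.sum()>20:
                r=cv2.minAreaRect(P[m][:,:2].astype(np.float32)); print(k,z,m.sum(),np.round(r[0],1),np.round(r[1],1),round(r[2],1))
E
python3 - <<'E'
from h import *
chk("black",24,50); stack((107,71,35))
S=cam("side"); cv2.imwrite("pics/v3.png",cv2.resize(S["color"][180:340,100:270],None,fx=4,fy=3.7,interpolation=2))
E
```

```text
black top 431 base z 6.4
  tray-frame c [-1.5  0.1] [37.2 61.8] 0.4 z 23.5
black side 349 base z 6.1
  tray-frame c [-1.6  0.5] [63.5 35.5] 89.3 z 23.3
top 35 40 [609.3 194. ] [33.3  7.5] 89.7
side 107 1585 [637.9 263.9] [89.2 61.2] 88.4
side 71 690 [635.9 259.9] [129.4  61.1] 88.5
side 35 713 [634.2 262.6] [172.1  59.9] 89.1
```

View pics/v3.png

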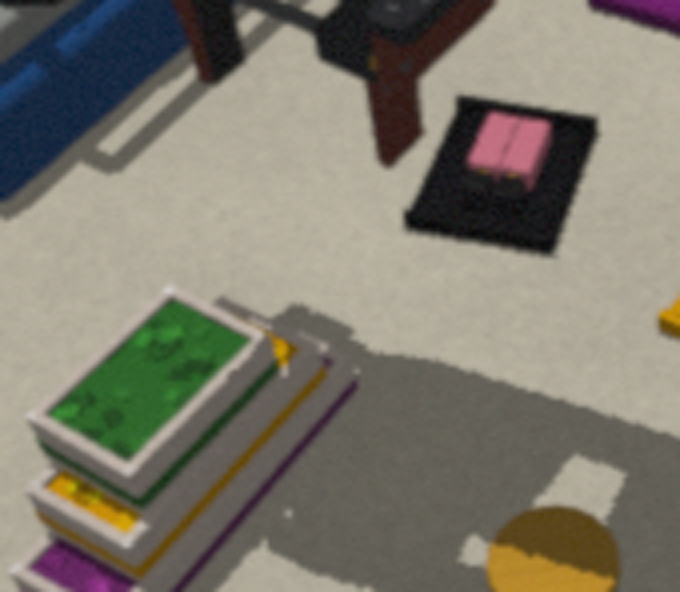

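The picture shows the pair on the black tray, centred at crop (510,150), and the short carton intact. Next is the short carton.

Request:
servo_tool:
  steps:
    - [[0.0015,0.012,0],[0,0,0],1]
    - [[0.002,0.02,0],[0,0,0],1]
    - [[0.002,0.022,0],[0,0,0],1]
    - [[0.002,0.022,0],[0,0,0],1]
    - [[0.002,0.02,0],[0,0,0],1]
    - [[0.002,0.012,0],[0,0,0],1]
    - [[0,0.006,0],[0,0,0],1]
    - [[0,0,0],[0,0,0],1]

```text
t: 10.6
ee_pos: [637.8, 265.4, 189.0]
orientation: [-2.26, -2.182, 0.0]
ft_force: [0.3, -0.0, 0.3]
width: 88.0
grasp_force: 0.0
```

Request:
servo_tool:
  steps:
    - [[0,0,-0.015],[0,0,0],1]
    - [[0,0,-0.025],[0,0,0],1]
    - [[0,0,-0.025],[0,0,0],1]
    - [[0,0,-0.02],[0,0,0],1]
    - [[0,0,-0.015],[0,0,0],1]
    - [[0,0,-0.008],[0,0,0],1]
    - [[0,0,-0.005],[0,0,0],1]
    - [[0,0,0],[0,0,0],1]

```text
t: 11.27
ee_pos: [637.8, 263.6, 75.6]
orientation: [-2.262, -2.18, 0.001]
ft_force: [-0.5, 0.3, -0.1]
width: 88.0
grasp_force: 0.0
```

Request:
servo_tool:
  steps:
    - [[0,0,0],[0,0,0],0.6]
    - [[0,0,0],[0,0,0],0.45]
    - [[0,0,0],[0,0,0],0.38]
    - [[0,0,0],[0,0,0],0.33]
    - [[0,0,0],[0,0,0],0.28]
    - [[0,0,0],[0,0,0],0.1]
    - [[0,0,0],[0,0,0],-1]
    - [[0,0,0],[0,0,0],-1]

```text
t: 11.93
ee_pos: [638.4, 264.2, 76.9]
orientation: [2.261, 2.18, 0.002]
ft_force: [-0.1, -0.4, 5.8]
width: 57.4
grasp_force: 30.0
```

Request:
servo_tool:
  steps:
    - [[0,0,0],[0,0,0],-1]
    - [[0,0,0.003],[0,0,0],-1]
    - [[0,0,0.006],[0,0,0],-1]
    - [[0,0,0.01],[0,0,0],-1]
    - [[0,0,0.015],[0,0,0],-1]
    - [[0,0,0.02],[0,0,0],-1]
    - [[0,0,0.02],[0,0,0],-1]
    - [[0,0,0.01],[0,0,0],-1]

```text
t: 12.6
ee_pos: [639.4, 264.6, 164.2]
orientation: [2.261, 2.179, 0.006]
ft_force: [1.0, -0.4, -1.2]
width: 58.0
grasp_force: 30.0
```

Run:
```python
from h import *
o=sensors.get_obs(); print(o["ee_pos"],o["width"],o["grasp_force"])
stack((107,71,35))
S=cam("side"); cv2.imwrite("pics/c1.png",cv2.resize(S["color"][200:370,70:240],None,fx=3,fy=3,interpolation=2))
```

```text
[639.38089041 264.59367011 164.17220373] 58.026088862524745 29.999189972877502
top 71 1179 [635.7 259.2] [127.2  59. ] 89.1
top 35 372 [634.3 262.3] [ 58.  170.4] 0.3
side 71 2131 [635.6 259.9] [129.   60.1] 88.9
side 35 711 [634.3 262.8] [171.5  59.9] 89.6
```

View pics/c1.png

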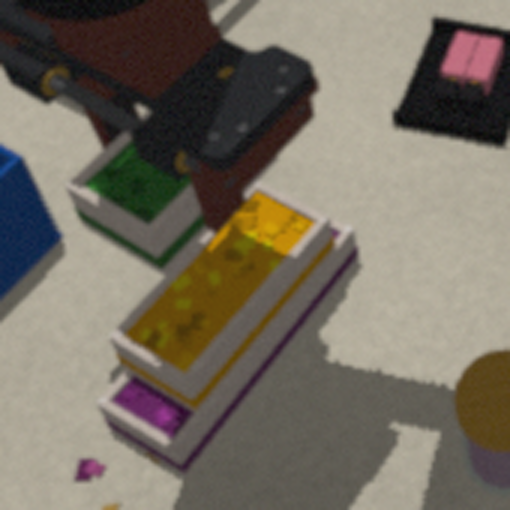

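The picture shows the green carton lifted level at crop (140,200), with the yellow and violet ones undisturbed. Next I carry it to the green tray.

Request:
servo_tool:
  steps:
    - [[-0.002,-0.006,0],[0,0,0.2],-1]
    - [[-0.0042,-0.0117,0],[0,0,0.2],-1]
    - [[-0.0065,-0.0177,0],[0,0,0.2],-1]
    - [[-0.0085,-0.0235,0],[0,0,0.2],-1]
    - [[-0.0085,-0.0235,0],[0,0,0.2],-1]
    - [[-0.0085,-0.0235,0],[0,0,0.2],-1]
    - [[-0.0085,-0.0235,0],[0,0,0.2],-1]
    - [[-0.0085,-0.0235,0],[0,0,0.2],-1]

```text
t: 13.42
ee_pos: [580.8, 109.0, 158.9]
orientation: [-2.23, -2.211, 0.004]
ft_force: [-0.5, 0.5, -1.0]
width: 57.9
grasp_force: 30.0
```

Request:
servo_tool:
  steps:
    - [[-0.0085,-0.0235,0],[0,0,0.2],-1]
    - [[-0.0085,-0.0235,0],[0,0,0.2],-1]
    - [[-0.0085,-0.0235,0],[0,0,0.2],-1]
    - [[-0.0085,-0.0235,0],[0,0,0.2],-1]
    - [[-0.0085,-0.0235,0],[0,0,0.2],-1]
    - [[-0.0085,-0.0235,0],[0,0,0.2],-1]
    - [[-0.0085,-0.0235,0],[0,0,0.2],-1]
    - [[-0.0085,-0.0235,0],[0,0,0.2],-1]

```text
t: 14.08
ee_pos: [512.5, -78.4, 159.1]
orientation: [-2.199, -2.241, 0.002]
ft_force: [-0.1, -0.2, -0.8]
width: 58.0
grasp_force: 30.0
```

Request:
servo_tool:
  steps:
    - [[-0.0085,-0.0235,0],[0,0,0.2],-1]
    - [[-0.0085,-0.0235,0],[0,0,0.2],-1]
    - [[-0.0085,-0.0235,0],[0,0,0.2],-1]
    - [[-0.0085,-0.0235,0],[0,0,0.2],-1]
    - [[-0.0085,-0.0235,0],[0,0,0.2],-1]
    - [[-0.0085,-0.0235,0],[0,0,0.1],-1]
    - [[-0.0065,-0.0177,0],[0,0,0],-1]
    - [[-0.004,-0.011,0],[0,0,0],-1]

```text
t: 14.75
ee_pos: [451.0, -248.1, 159.2]
orientation: [-2.179, -2.26, 0.001]
ft_force: [0.1, -0.3, -0.8]
width: 58.3
grasp_force: 30.0
```

Request:
servo_tool:
  steps:
    - [[-0.0015,-0.005,-0.005],[0,0,0],-1]
    - [[0,0,-0.015],[0,0,0],-1]
    - [[0,0,-0.02],[0,0,0],-1]
    - [[0,0,-0.02],[0,0,0],-1]
    - [[0,0,-0.02],[0,0,0],-1]
    - [[0,0,-0.015],[0,0,0],-1]
    - [[0,0,-0.01],[0,0,0],-1]
    - [[0,0,0],[0,0,0],-1]

```text
t: 15.42
ee_pos: [450.2, -250.2, 52.9]
orientation: [-2.175, -2.261, 0.002]
ft_force: [-0.1, 0.2, -0.4]
width: 58.1
grasp_force: 30.0
```

Request:
servo_tool:
  steps:
    - [[0,-0.005,-0.005],[0,0,0],-1]
    - [[0,-0.003,-0.01],[0,0,0],-1]
    - [[0,0,-0.01],[0,0,0],-1]
    - [[0,0,-0.008],[0,0,0],-1]
    - [[0,0,-0.004],[0,0,0],-1]
    - [[0,0,-0.002],[0,0,0],-1]
    - [[0,0,0],[0,0,0],-1]
    - [[0,0,0],[0,0,0],-1]

```text
t: 16.08
ee_pos: [451.8, -259.6, 16.2]
orientation: [-2.178, -2.264, -0.0]
ft_force: [-0.2, -0.2, -1.1]
width: 57.6
grasp_force: 30.0
```

Request:
servo_tool:
  steps:
    - [[0,0,-0.001],[0,0,0],-1]
    - [[0,0,0],[0,0,0],-1]
    - [[0,0,-0.001],[0,0,0],-1]
    - [[0,0,0],[0,0,0],-1]
    - [[0,0,-0.0005],[0,0,0],-1]
    - [[0,0,0],[0,0,0],-1]
    - [[0,0,0],[0,0,0],-1]
    - [[0,0,0],[0,0,0],-1]

```text
t: 16.75
ee_pos: [451.8, -259.6, 13.7]
orientation: [2.178, 2.264, 0.0]
ft_force: [-0.4, -0.3, -0.4]
width: 57.7
grasp_force: 30.0
```

Request:
servo_tool:
  steps:
    - [[-0.001,0.001,-0.001],[0,0,0],-1]
    - [[0,0,0],[0,0,0],-1]
    - [[0,0,-0.001],[0,0,0],-1]
    - [[0,0,0],[0,0,0],-1]
    - [[0,0,-0.0007],[0,0,0],-1]
    - [[0,0,0],[0,0,0],-1]
    - [[0,0,0],[0,0,0],-1]
    - [[0,0,0],[0,0,0],-1]

```text
t: 17.42
ee_pos: [450.8, -258.6, 11.0]
orientation: [-2.179, -2.263, -0.0]
ft_force: [-0.3, -0.3, -1.2]
width: 58.2
grasp_force: 30.0
```

Request:
servo_tool:
  steps:
    - [[0,0,-0.0007],[0,0,0],-1]
    - [[0,0,0],[0,0,0],-1]
    - [[0,0,-0.0005],[0,0,0],-1]
    - [[0,0,0],[0,0,0],-1]
    - [[0,0,0],[0,0,0],-1]
    - [[0,0,0],[0,0,0],-1]
    - [[0,0,0],[0,0,0],-1]
    - [[0,0,0],[0,0,0],-1]

```text
t: 18.08
ee_pos: [450.8, -258.6, 10.8]
orientation: [2.178, 2.263, 0.0]
ft_force: [-2.1, 1.1, 13.5]
width: 57.6
grasp_force: 30.0
```

Request:
servo_tool:
  steps:
    - [[0,0,0],[0,0,0],0.3]
    - [[0,0,0],[0,0,0],0.35]
    - [[0,0,0],[0,0,0],0.5]
    - [[0,0,0],[0,0,0],0.8]
    - [[0,0,0],[0,0,0],1]
    - [[0,0,0],[0,0,0],1]
    - [[0,0,0.01],[0,0,0],1]
    - [[0,0,0.02],[0,0,0],1]

```text
t: 18.75
ee_pos: [449.3, -257.7, 38.7]
orientation: [-2.176, -2.261, 0.002]
ft_force: [-0.4, 0.4, 0.7]
width: 87.5
grasp_force: 0.0
```

Request:
servo_tool:
  steps:
    - [[0,0,0.03],[0,0,0],1]
    - [[0,0,0.04],[0,0,0],1]
    - [[0.004,0.01,0.03],[0,0,0],1]
    - [[0.008,0.022,0.02],[0,0,-0.2],1]
    - [[0.0114,0.032,0],[0,0,-0.2],1]
    - [[0.0114,0.032,0],[0,0,-0.2],1]
    - [[0.0114,0.032,0],[0,0,-0.2],1]
    - [[0.0114,0.032,0],[0,0,-0.2],1]

```text
t: 19.42
ee_pos: [508.7, -97.2, 160.8]
orientation: [2.198, 2.243, 0.001]
ft_force: [0.5, -0.4, 0.0]
width: 88.0
grasp_force: 0.0
```

Request:
servo_tool:
  steps:
    - [[0.0114,0.032,0],[0,0,-0.2],1]
    - [[0.0114,0.032,0],[0,0,-0.2],1]
    - [[0.0114,0.032,0],[0,0,-0.2],1]
    - [[0.0114,0.032,0],[0,0,-0.3],1]
    - [[0.0114,0.032,0],[0,0,-0.3],1]
    - [[0.0114,0.032,0],[0,0,-0.3],1]
    - [[0.006,0.016,0],[0,0,-0.3],1]
    - [[0.003,0.008,0],[0,0,-0.3],1]

```text
t: 20.08
ee_pos: [586.4, 119.9, 160.4]
orientation: [2.236, 2.206, 0.002]
ft_force: [-0.0, -0.8, 0.1]
width: 87.9
grasp_force: 0.0
```

Run:
```python
from h import *
chk("green",42,60); stack((71,35))
```

```text
green top 1262 base z 6.2
  tray-frame c [-0.8 -0.3] [89.5 55.6] 89.9 z 39.8
green side 583 base z 5.9
  tray-frame c [-0.8 -0.3] [58.3 94.1] 0.1 z 39.6
side 71 2162 [636.1 259.8] [129.7  60.5] 89.3
side 35 710 [634.6 262.9] [170.9  59.2] 89.7
```

Green is on its tray to within 1 mm. Next is the middle carton.

Request:
servo_tool:
  steps:
    - [[0.006,0.014,0],[0,0,0],1]
    - [[0.008,0.024,0],[0,0,0],1]
    - [[0.009,0.026,0],[0,0,0],1]
    - [[0.009,0.026,0],[0,0,0],1]
    - [[0.008,0.024,0],[0,0,0],1]
    - [[0.004,0.014,0],[0,0,0],1]
    - [[0.001,0.005,0],[0,0,0],1]
    - [[0,0,0],[0,0,0],1]

```text
t: 20.95
ee_pos: [630.7, 250.7, 159.5]
orientation: [-2.238, -2.204, 0.001]
ft_force: [-0.2, -0.0, -0.3]
width: 87.9
grasp_force: 0.0
```

Request:
servo_tool:
  steps:
    - [[0.003,0.006,-0.01],[0,0,0],1]
    - [[0.0023,0.003,-0.02],[0,0,0],1]
    - [[0,0,-0.025],[0,0,0],1]
    - [[0,0,-0.025],[0,0,0],1]
    - [[0,0,-0.02],[0,0,0],1]
    - [[0,0,-0.012],[0,0,0],1]
    - [[0,0,-0.005],[0,0,0],1]
    - [[0,0,-0.001],[0,0,0],1]

```text
t: 21.62
ee_pos: [635.5, 258.5, 40.6]
orientation: [-2.239, -2.202, 0.003]
ft_force: [-0.1, 1.8, 0.2]
width: 87.8
grasp_force: 0.0
```

Request:
servo_tool:
  steps:
    - [[0,0,0],[0,0,0],0.6]
    - [[0,0,0],[0,0,0],0.45]
    - [[0,0,0],[0,0,0],0.38]
    - [[0,0,0],[0,0,0],0.35]
    - [[0,0,0],[0,0,0],0.35]
    - [[0,0,0],[0,0,0],0.35]
    - [[0,0,0],[0,0,0],0.35]
    - [[0,0,0],[0,0,0],0.35]

```text
t: 22.28
ee_pos: [636.3, 259.5, 42.0]
orientation: [2.239, 2.204, 0.001]
ft_force: [1.0, -0.2, 0.2]
width: 58.9
grasp_force: 0.3
```

Request:
servo_tool:
  steps:
    - [[0,0,0],[0,0,0],0.25]
    - [[0,0,0],[0,0,0],0]
    - [[0,0,0],[0,0,0],-1]
    - [[0,0,0],[0,0,0],-1]
    - [[0,0,0],[0,0,0],-1]
    - [[0,0,0.003],[0,0,0],-1]
    - [[0,0,0.006],[0,0,0],-1]
    - [[0,0,0.01],[0,0,0],-1]

```text
t: 22.95
ee_pos: [634.9, 259.0, 60.0]
orientation: [-2.238, -2.203, 0.004]
ft_force: [0.5, 0.5, -0.4]
width: 57.9
grasp_force: 30.0
```

Request:
servo_tool:
  steps:
    - [[0,0,0.015],[0,0,0],-1]
    - [[0,0,0.02],[0,0,0],-1]
    - [[0,0,0.02],[0,0,0],-1]
    - [[0,0,0.015],[0,0,0],-1]
    - [[0,0,0.005],[0,0,0],-1]
    - [[0,-0.005,0],[0,0,0],-1]
    - [[0,-0.01,0],[0,0,0],-1]
    - [[-0.005,-0.015,0],[0,0,0],-1]

```text
t: 23.62
ee_pos: [630.8, 228.9, 134.8]
orientation: [-2.238, -2.205, 0.001]
ft_force: [-0.2, -1.0, -1.0]
width: 57.8
grasp_force: 30.0
```

Run:
```python
from h import *
o=sensors.get_obs(); print(o["ee_pos"],o["width"],o["grasp_force"])
stack((35,))
S=cam("side"); cv2.imwrite("pics/c2.png",cv2.resize(S["color"][150:370,60:280],None,fx=2.5,fy=2.5,interpolation=2))
```

```text
[630.8033523  228.88433767 134.75939357] 57.83384253216385 30.00004470348358
top 35 510 [634.2 224.5] [58.8 94.4] 0.8
side 35 2493 [635. 263.] [171.1  60.5] 89.7
```

View pics/c2.png

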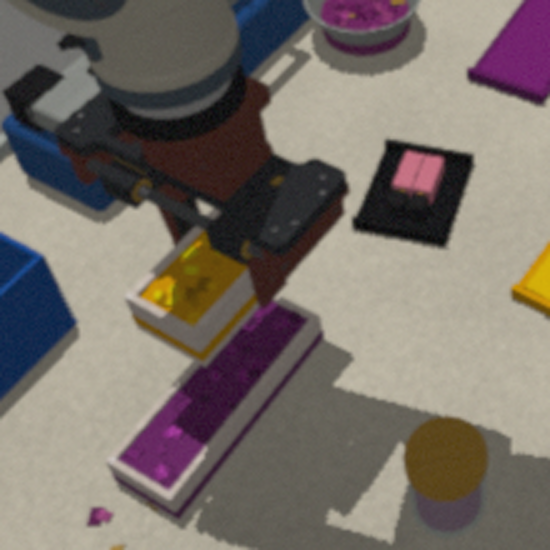

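The yellow carton is held level at crop (195,290), and the violet one is undisturbed. Next I carry it to the yellow tray.

Request:
servo_tool:
  steps:
    - [[-0.006,-0.014,0],[0,0,-0.1],-1]
    - [[-0.0118,-0.0161,0],[0,0,-0.1],-1]
    - [[-0.0118,-0.0161,0],[0,0,-0.1],-1]
    - [[-0.0118,-0.0161,0],[0,0,-0.1],-1]
    - [[-0.0118,-0.0161,0],[0,0,-0.1],-1]
    - [[-0.0118,-0.0161,0],[0,0,-0.1],-1]
    - [[-0.0118,-0.0161,0],[0,0,-0.1],-1]
    - [[-0.0118,-0.0161,0],[0,0,-0.1],-1]

```text
t: 24.43
ee_pos: [541.5, 101.9, 135.2]
orientation: [-2.254, -2.187, 0.001]
ft_force: [1.1, -0.0, -0.8]
width: 57.9
grasp_force: 30.0
```

Request:
servo_tool:
  steps:
    - [[-0.0118,-0.0161,0],[0,0,-0.1],-1]
    - [[-0.0118,-0.0161,0],[0,0,-0.1],-1]
    - [[-0.0118,-0.0161,0],[0,0,-0.1],-1]
    - [[-0.0118,-0.0161,0],[0,0,-0.1],-1]
    - [[-0.0118,-0.0161,0],[0,0,-0.1],-1]
    - [[-0.0118,-0.0161,0],[0,0,-0.1],-1]
    - [[-0.008,-0.011,0],[0,0,-0.1],-1]
    - [[-0.004,-0.005,0],[0,0,-0.1],-1]

```text
t: 25.1
ee_pos: [458.4, -11.0, 135.5]
orientation: [-2.27, -2.17, 0.001]
ft_force: [0.3, 0.4, -0.9]
width: 57.9
grasp_force: 30.0
```

Request:
servo_tool:
  steps:
    - [[0,0,-0.005],[0,0,0],-1]
    - [[0,0,-0.015],[0,0,0],-1]
    - [[0,0,-0.02],[0,0,0],-1]
    - [[0,0,-0.02],[0,0,0],-1]
    - [[0,0,-0.015],[0,0,0],-1]
    - [[0,0,-0.005],[0,0,0],-1]
    - [[0,0,0],[0,0,0],-1]
    - [[0,0,0],[0,0,0],-1]

```text
t: 25.77
ee_pos: [460.1, -9.6, 55.7]
orientation: [-2.269, -2.173, 0.0]
ft_force: [0.0, -0.3, -1.0]
width: 58.1
grasp_force: 30.0
```

Request:
servo_tool:
  steps:
    - [[-0.0036,-0.0022,-0.005],[0,0,0],-1]
    - [[-0.003,-0.002,-0.01],[0,0,0],-1]
    - [[0,0,-0.01],[0,0,0],-1]
    - [[0,0,-0.008],[0,0,0],-1]
    - [[0,0,-0.004],[0,0,0],-1]
    - [[0,0,-0.002],[0,0,0],-1]
    - [[0,0,0],[0,0,0],-1]
    - [[0,0,0],[0,0,0],-1]

```text
t: 26.43
ee_pos: [453.3, -14.1, 16.8]
orientation: [2.269, 2.172, 0.0]
ft_force: [-0.5, 0.3, -0.2]
width: 57.9
grasp_force: 30.0
```

Request:
servo_tool:
  steps:
    - [[0,0,-0.001],[0,0,0],-1]
    - [[0,0,0],[0,0,0],-1]
    - [[0,0,-0.001],[0,0,0],-1]
    - [[0,0,0],[0,0,0],-1]
    - [[0,0,-0.0007],[0,0,0],-1]
    - [[0,0,0],[0,0,0],-1]
    - [[0,0,0],[0,0,0],-1]
    - [[0,0,0],[0,0,0],-1]

```text
t: 27.1
ee_pos: [453.1, -14.1, 14.1]
orientation: [-2.269, -2.172, 0.0]
ft_force: [-0.9, 0.3, -0.9]
width: 57.7
grasp_force: 30.0
```

Request:
servo_tool:
  steps:
    - [[0,0,-0.001],[0,0,0],-1]
    - [[0,0,0],[0,0,0],-1]
    - [[0,0,-0.0007],[0,0,0],-1]
    - [[0,0,0],[0,0,0],-1]
    - [[0,0,-0.0005],[0,0,0],-1]
    - [[0,0,0],[0,0,0],-1]
    - [[0,0,0],[0,0,0],-1]
    - [[0,0,0],[0,0,0],-1]

```text
t: 27.77
ee_pos: [453.1, -14.1, 11.9]
orientation: [2.269, 2.172, 0.0]
ft_force: [-0.4, -0.6, 1.2]
width: 57.7
grasp_force: 30.0
```

Request:
servo_tool:
  steps:
    - [[0,0,-0.0004],[0,0,0],0.3]
    - [[0,0,0],[0,0,0],0.35]
    - [[0,0,0],[0,0,0],0.5]
    - [[0,0,0],[0,0,0],0.8]
    - [[0,0,0],[0,0,0],1]
    - [[0,0,0],[0,0,0],1]
    - [[0,0,0.01],[0,0,0],1]
    - [[0,0,0.02],[0,0,0],1]

```text
t: 28.43
ee_pos: [451.5, -14.0, 40.7]
orientation: [-2.267, -2.17, 0.004]
ft_force: [-0.4, 0.7, -0.1]
width: 87.6
grasp_force: 0.0
```

Request:
servo_tool:
  steps:
    - [[0,0,0.035],[0,0,0],1]
    - [[0,0,0.035],[0,0,0],1]
    - [[0.005,0.007,0.03],[0,0,0],1]
    - [[0.01,0.012,0.02],[0,0,0.3],1]
    - [[0.016,0.022,0],[0,0,0.3],1]
    - [[0.017,0.023,0],[0,0,0.3],1]
    - [[0.017,0.023,0],[0,0,0.3],1]
    - [[0.017,0.023,0],[0,0,0.3],1]

```text
t: 29.1
ee_pos: [535.7, 97.0, 162.6]
orientation: [2.24, 2.201, 0.001]
ft_force: [0.9, 0.3, -0.5]
width: 87.9
grasp_force: 0.0
```

Run:
```python
from h import *
chk("yellow",42,80); stack((35,)); o=sensors.get_obs(); print(o["ee_pos"],o["orientation"])
```

```text
yellow top 1731 base z 6.3
  tray-frame c [-1.8 -1.4] [125.6  58.1] 89.9 z 39.9
yellow side 1365 base z 6.2
  tray-frame c [-2. -0.] [130.4  59.3] 89.5 z 39.7
side 35 2729 [635.1 262.4] [ 60.1 171.4] 0.1
[534.64731038  96.157324   161.69080904] [-2.23920968e+00 -2.20326669e+00  8.75972653e-04]
```

Yellow is on its tray, within 2 mm. Next is the long carton.

Request:
servo_tool:
  steps:
    - [[0.009,0.015,0],[0,0,0.2],1]
    - [[0.017,0.028,0],[0,0,0.2],1]
    - [[0.017,0.028,0],[0,0,0.2],1]
    - [[0.017,0.028,0],[0,0,0.2],1]
    - [[0.017,0.028,0],[0,0,0],1]
    - [[0.014,0.023,0],[0,0,0],1]
    - [[0.007,0.012,0],[0,0,0],1]
    - [[0.002,0.004,0],[0,0,0],1]

```text
t: 29.97
ee_pos: [635.4, 262.5, 161.4]
orientation: [-2.225, -2.218, 0.0]
ft_force: [-0.9, -1.3, -0.1]
width: 87.7
grasp_force: 0.0
```

Request:
servo_tool:
  steps:
    - [[0,0,-0.01],[0,0,0],1]
    - [[0,0,-0.02],[0,0,0],1]
    - [[0,0,-0.025],[0,0,0],1]
    - [[0,0,-0.025],[0,0,0],1]
    - [[0,0,-0.02],[0,0,0],1]
    - [[0,0,-0.01],[0,0,0],1]
    - [[0,0,0],[0,0,0],1]
    - [[0,0,0],[0,0,0],1]

```text
t: 30.63
ee_pos: [634.6, 260.7, 51.3]
orientation: [-2.226, -2.216, 0.002]
ft_force: [0.9, -0.4, 0.8]
width: 87.8
grasp_force: 0.0
```

Request:
servo_tool:
  steps:
    - [[0.0004,0.0019,-0.01],[0,0,0],1]
    - [[0,0,-0.012],[0,0,0],1]
    - [[0,0,-0.01],[0,0,0],1]
    - [[0,0,-0.007],[0,0,0],1]
    - [[0,0,-0.004],[0,0,0],1]
    - [[0,0,-0.001],[0,0,0],1]
    - [[0,0,0],[0,0,0],1]
    - [[0,0,0],[0,0,0],1]

```text
t: 31.3
ee_pos: [635.7, 263.9, 7.6]
orientation: [2.225, 2.217, 0.001]
ft_force: [0.5, 0.6, -0.6]
width: 87.7
grasp_force: 0.0
```

Request:
servo_tool:
  steps:
    - [[0,0,0],[0,0,0],0.6]
    - [[0,0,0],[0,0,0],0.45]
    - [[0,0,0],[0,0,0],0.38]
    - [[0,0,0],[0,0,0],0.35]
    - [[0,0,0],[0,0,0],0.3]
    - [[0,0,0],[0,0,0],0.1]
    - [[0,0,0],[0,0,0],-1]
    - [[0,0,0],[0,0,0],-1]

```text
t: 31.97
ee_pos: [635.6, 263.8, 7.7]
orientation: [2.225, 2.217, 0.0]
ft_force: [-0.1, -0.1, 1.5]
width: 57.9
grasp_force: 30.0
```

Request:
servo_tool:
  steps:
    - [[0,0,0],[0,0,0],-1]
    - [[0,0,0.003],[0,0,0],-1]
    - [[0,0,0.006],[0,0,0],-1]
    - [[0,0,0.012],[0,0,0],-1]
    - [[0,0,0.018],[0,0,0],-1]
    - [[0,0,0.018],[0,0,0],-1]
    - [[0,0,0.018],[0,0,0],-1]
    - [[0,0,0.012],[0,0,0],-1]

```text
t: 32.63
ee_pos: [636.3, 264.2, 97.4]
orientation: [2.225, 2.217, 0.004]
ft_force: [0.3, -1.0, -0.7]
width: 58.1
grasp_force: 30.0
```

Run:
```python
from h import *
o=sensors.get_obs(); print(o["ee_pos"],o["width"],o["grasp_force"])
S=cam("side"); cv2.imwrite("pics/c3.png",cv2.resize(S["color"][150:370,60:280],None,fx=2.5,fy=2.5,interpolation=2))
P=cloud(S); m=(abs(P[...,0]-635)<40)&(abs(P[...,1]-262)<95)&(P[...,2]>90)&(P[...,2]<140)
for a,b in((175,200),(205,225),(300,320),(325,350)):
    q=P[m&(P[...,1]>a)&(P[...,1]<b)]; print(a,len(q),np.percentile(q[:,2],[50,90]) if len(q) else "")
```

```text
[636.3393144  264.15616407  97.3668018 ] 58.14588166463283 29.987102150917053
175 106 [124.52770395 126.3648419 ]
205 0 
300 528 [123.00973636 125.56068858]
325 846 [122.61935634 126.14261532]
```

View pics/c3.png

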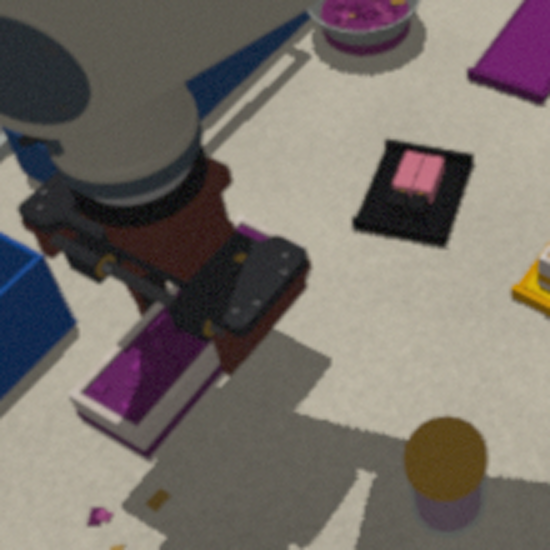

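The violet carton is level in the grip at crop (170,370), both ends near 126 mm. Next I carry it to the violet tray.

Request:
servo_tool:
  steps:
    - [[0,-0.006,0.003],[0,0,0.1],-1]
    - [[-0.0004,-0.012,0.003],[0,0,0.15],-1]
    - [[-0.0004,-0.018,0.003],[0,0,0.15],-1]
    - [[-0.0004,-0.023,0],[0,0,0.15],-1]
    - [[-0.0004,-0.023,0],[0,0,0.15],-1]
    - [[-0.0004,-0.023,0],[0,0,0.15],-1]
    - [[-0.0004,-0.023,0],[0,0,0.15],-1]
    - [[-0.0004,-0.023,0],[0,0,0.15],-1]

```text
t: 33.35
ee_pos: [631.4, 110.5, 102.3]
orientation: [-2.202, -2.239, 0.003]
ft_force: [0.4, 1.4, -0.3]
width: 58.0
grasp_force: 30.0
```

Request:
servo_tool:
  steps:
    - [[-0.0004,-0.023,0],[0,0,0.15],-1]
    - [[-0.0004,-0.023,0],[0,0,0.15],-1]
    - [[-0.0004,-0.023,0],[0,0,0.15],-1]
    - [[-0.0004,-0.023,0],[0,0,0.15],-1]
    - [[-0.0004,-0.023,0],[0,0,0.15],-1]
    - [[-0.0004,-0.023,0],[0,0,0.15],-1]
    - [[-0.0004,-0.023,0],[0,0,0.15],-1]
    - [[-0.0004,-0.023,0],[0,0,0.15],-1]

```text
t: 34.02
ee_pos: [627.9, -73.2, 102.3]
orientation: [-2.178, -2.261, 0.003]
ft_force: [0.4, -0.0, -0.4]
width: 57.9
grasp_force: 30.0
```

Request:
servo_tool:
  steps:
    - [[-0.0004,-0.023,0],[0,0,0.15],-1]
    - [[-0.0004,-0.023,0],[0,0,0.15],-1]
    - [[-0.0004,-0.023,0],[0,0,0.15],-1]
    - [[-0.0004,-0.023,0],[0,0,0.15],-1]
    - [[-0.0004,-0.023,0],[0,0,0.15],-1]
    - [[-0.0004,-0.02,0],[0,0,0.15],-1]
    - [[-0.0004,-0.014,0],[0,0,0.1],-1]
    - [[0,-0.006,0],[0,0,0],-1]

```text
t: 34.68
ee_pos: [625.4, -228.5, 102.6]
orientation: [-2.161, -2.278, 0.001]
ft_force: [-0.1, -0.0, -1.8]
width: 57.8
grasp_force: 30.0
```

Request:
servo_tool:
  steps:
    - [[0,0,-0.005],[0,0,0],-1]
    - [[0,0,-0.01],[0,0,0],-1]
    - [[0,0,-0.015],[0,0,0],-1]
    - [[0,0,-0.015],[0,0,0],-1]
    - [[0,0,-0.01],[0,0,0],-1]
    - [[0,0,-0.005],[0,0,0],-1]
    - [[0,0,0],[0,0,0],-1]
    - [[0,0,0],[0,0,0],-1]

```text
t: 35.35
ee_pos: [626.6, -225.8, 42.9]
orientation: [-2.159, -2.281, 0.001]
ft_force: [0.3, -0.5, -0.8]
width: 57.6
grasp_force: 30.0
```

Request:
servo_tool:
  steps:
    - [[0,-0.006,0],[0,0,0.1],-1]
    - [[0.001,-0.008,0],[0,0,0],-1]
    - [[0,-0.006,0],[0,0,0],-1]
    - [[0,-0.003,-0.004],[0,0,0],-1]
    - [[0,0,-0.006],[0,0,0],-1]
    - [[0,0,-0.004],[0,0,0],-1]
    - [[0,0,0],[0,0,0],-1]
    - [[0,0,0],[0,0,0],-1]

```text
t: 36.02
ee_pos: [627.2, -248.8, 28.8]
orientation: [-2.157, -2.283, 0.001]
ft_force: [0.8, 0.3, -1.5]
width: 57.9
grasp_force: 30.0
```

Request:
servo_tool:
  steps:
    - [[0,0,-0.004],[0,0,0],-1]
    - [[0,0,-0.003],[0,0,0],-1]
    - [[0,0,-0.002],[0,0,0],-1]
    - [[0,0,-0.001],[0,0,0],-1]
    - [[0,0,0],[0,0,0],-1]
    - [[0,0,0],[0,0,0],-1]
    - [[0,0,0],[0,0,0],-1]
    - [[0,0,0],[0,0,0],-1]

```text
t: 36.68
ee_pos: [627.8, -249.3, 19.6]
orientation: [2.158, 2.283, 0.0]
ft_force: [0.1, 0.5, -1.6]
width: 58.2
grasp_force: 30.0
```

Request:
servo_tool:
  steps:
    - [[0,0,-0.002],[0,0,0],-1]
    - [[0,0,0],[0,0,0],-1]
    - [[0,0,-0.001],[0,0,0],-1]
    - [[0,0,0],[0,0,0],-1]
    - [[0,0,-0.001],[0,0,0],-1]
    - [[0,0,0],[0,0,0],-1]
    - [[0,0,-0.0008],[0,0,0],-1]
    - [[0,0,0],[0,0,0],-1]

```text
t: 37.35
ee_pos: [627.6, -249.2, 14.5]
orientation: [-2.158, -2.283, 0.0]
ft_force: [0.9, 0.3, -1.0]
width: 58.2
grasp_force: 30.0
```

Request:
servo_tool:
  steps:
    - [[0,0,-0.0005],[0,0,0],-1]
    - [[0,0,0],[0,0,0],-1]
    - [[0,0,-0.0005],[0,0,0],-1]
    - [[0,0,0],[0,0,0],-1]
    - [[0,0,0],[0,0,0],-1]
    - [[0,0,0],[0,0,0],-1]
    - [[0,0,0],[0,0,0],-1]
    - [[0,0,0],[0,0,0],-1]

```text
t: 38.02
ee_pos: [627.7, -249.2, 13.7]
orientation: [2.158, 2.283, -0.0]
ft_force: [-0.4, 0.1, -1.5]
width: 57.9
grasp_force: 30.0
```

Request:
servo_tool:
  steps:
    - [[0,0,-0.0005],[0,0,0],-1]
    - [[0,0,0],[0,0,0],-1]
    - [[0,0,-0.0005],[0,0,0],-1]
    - [[0,0,0],[0,0,0],-1]
    - [[0,0,0],[0,0,0],-1]
    - [[0,0,0],[0,0,0],-1]
    - [[0,0,0],[0,0,0],-1]
    - [[0,0,0],[0,0,0],-1]

```text
t: 38.68
ee_pos: [627.7, -249.2, 13.7]
orientation: [2.158, 2.283, 0.0]
ft_force: [-3.9, 1.5, 9.5]
width: 58.0
grasp_force: 30.0
```

Contact, at 9.5 N. Next I release, rise and look.

Request:
servo_tool:
  steps:
    - [[0,0,0],[0,0,0],0.3]
    - [[0,0,0],[0,0,0],0.35]
    - [[0,0,0],[0,0,0],0.5]
    - [[0,0,0],[0,0,0],0.8]
    - [[0,0,0],[0,0,0],1]
    - [[0,0,0],[0,0,0],1]
    - [[0,0,0.01],[0,0,0],1]
    - [[0,0,0.02],[0,0,0],1]

```text
t: 39.35
ee_pos: [625.9, -248.4, 40.9]
orientation: [-2.155, -2.28, 0.003]
ft_force: [0.6, -0.4, 0.3]
width: 87.5
grasp_force: 0.0
```

Request:
servo_tool:
  steps:
    - [[0,0,0.03],[0,0,0],1]
    - [[0,0,0.04],[0,0,0],1]
    - [[0,0,0.04],[0,0,0],1]
    - [[0,-0.02,0.03],[0,0,0],1]
    - [[0,-0.03,0.02],[0,0,0],1]
    - [[-0.01,-0.035,0],[0,0,0],1]
    - [[-0.01,-0.035,0],[0,0,0],1]
    - [[-0.01,-0.035,0],[0,0,0],1]

```text
t: 40.02
ee_pos: [597.6, -405.5, 204.5]
orientation: [2.155, 2.283, 0.0]
ft_force: [1.5, 0.0, 0.1]
width: 88.0
grasp_force: 0.0
```

Request:
servo_tool:
  steps:
    - [[-0.01,-0.035,0],[0,0,0],1]
    - [[-0.01,-0.035,0],[0,0,0],1]
    - [[-0.01,-0.035,0],[0,0,0],1]
    - [[-0.01,-0.03,0],[0,0,0],1]
    - [[0,-0.02,0],[0,0,0],1]
    - [[0,-0.01,0],[0,0,0],1]
    - [[0,0,0],[0,0,0],1]
    - [[0,0,0],[0,0,0],1]

```text
t: 40.68
ee_pos: [557.8, -568.6, 202.6]
orientation: [-2.158, -2.283, -0.001]
ft_force: [-0.0, 0.9, -0.8]
width: 88.0
grasp_force: 0.0
```

Run:
```python
from h import *
chk("violet",42,100);chk("green",42,60);chk("yellow",42,80);chk("black",24,50)
T=cam("top"); cv2.imwrite("pics/end.png",T["color"]); P=cloud(T)
m=(abs(P[...,0]-450)<60)&(abs(P[...,1]-243)<60)&(P[...,2]>65); print("jar",cv2.minAreaRect(P[m][:,:2].astype(np.float32)))
```

```text
violet top 2102 base z 6.2
  tray-frame c [-1.4  0.1] [ 59.2 171.7] 0.0 z 39.7
violet side 963 base z 6.0
  tray-frame c [-1.8  0.5] [ 59.7 175.1] 0.1 z 39.4
green top 1245 base z 6.2
  tray-frame c [-0.8 -0.2] [89.8 55.6] 89.9 z 39.9
green side 587 base z 6.1
  tray-frame c [-0.9 -0.6] [59.  92.8] 0.6 z 39.7
yellow top 1815 base z 6.3
  tray-frame c [-1.8 -0.1] [ 58.1 127.9] 0.0 z 39.9
yellow side 1371 base z 6.2
  tray-frame c [-1.8  0.2] [ 59.5 130.9] 0.4 z 39.7
black top 431 base z 6.4
  tray-frame c [-1.   0.1] [61.7 36.9] 89.8 z 23.7
black side 347 base z 6.1
  tray-frame c [-1.4  0.9] [63.8 35.8] 90.0 z 23.3
jar ((450.8084411621094, 242.70787048339844), (54.718204498291016, 54.95477294921875), 28.245811462402344)
```

View pics/end.png

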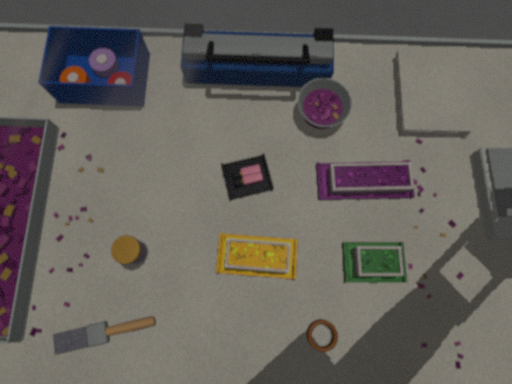

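The picture shows every piece on its own tray: vials at (250,175), violet (372,177), yellow (258,253), green (380,261). The jar is unmoved at (126,250). Next I hand the job in.

```bash
python3 -c "
from workcell import close_job
print(close_job())"
```

```text
the job is handed in; nothing more can be done
None
```

The job is handed in: both vials and all three cartons lie flat on their own trays, within about 2 mm of centre when last measured, and the jar has not moved; the judge's verdict was not shown.

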